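# Find the spacer that just fits between two fuselage formers

### The arm

A 6-joint arm with a two-finger parallel gripper is mounted at the origin on the work surface. World frame = base frame: x ahead of the robot, y to its left, z up, the work surface at z = 0. Lengths are in m, angles in rad, forces in N, time in s.
With the tool pointing down it reaches from about 0.275 to 1 m from the base axis. Payload 8.4 kg.
Tool frame: the origin (TCP) lies on the centre line of the jaws, within the pads' length; the fingertips stand 11 mm ahead of it and the grasp point (between the pads) lies 8 mm behind it (r.tip_reach is the z of the fingertips in the tool frame, in m); z points along the fingers, y is the line along which they close (so a half turn about z gives the same grasp; the last joint's range is limited). The gripper opens to 85 mm and grips with 20 to 120 N. Pads are 22 mm wide; open, the fingers measure 114 mm over their backs; the gripper's body (76 mm by 85 mm) begins 54 mm behind the grasp point. The pads swing forward as they close: fully open they stand 13 mm farther back than shut.
Start: joints at [-1.32, 0.353, 1.633, -0, 1.155, -0.002], TCP at [0.156, -0.605, 0.222] pointing down, gripper open.
Joint ranges: [-2.63, 2.63], [-0.92, 2.1], [0.06, 2.66], [-1.3, 4.44], [0, 2.69], [-3.02, 3.02]. Speed limits (rad/s): [2.22, 2.22, 2.79, 3.14, 3.14, 3.14].

### API

Orientations are given as a unit quaternion [x, y, z, w].
In Python, from workcell import r gives the robot as it stands.
- The arm moves only by the tool jog_arm, never from a script. Its argument "deltas" is a list of rows, each an object with "claw": the opening, from 0 (shut) to 1 (fully open); "dp": the shift along the tool's x, y, z in mm, a list of three; "rot": the turn, a rotation vector about the tool's x, y, z in degrees, a list of three. A call has 1 to 8 rows; each row shifts and turns the commanded pose from where the row before left it, along the tool's axes as they then stand; what a row does not reach is not made up. A row lasts 1/12 s, in which the tool goes at most 41.7 mm and 7.16 degrees, less where a joint would pass 70% of its speed; a pose out of reach is approached as far as the arm can. A call with a gripper value outside its range is refused whole. The fingers move at their own pace and stop on an object; "newtons" is the grip in N (left out, the last holds). Time passes only in rows, so rows that do not move let the fingers close. It gives the time, the measured TCP pose, the force, the opening and the grip force at its end, in the units of the state.
- r.read_state(): the state, without advancing time (a new reading comes with each control period).
- r.get_image(name): name is "scene" or "top"; returns a dict with "pixels" (420x560x3 uint8, blue, green, red), "K" (3x3 intrinsics, pixels), "dist" ([k1, k2, p1, p2, k3] as OpenCV has them; the pictures are not rectified), "extrinsics" (4x4, takes a point from camera to world coordinates). Camera axes: x right, y down, z forward; pixel columns grow to the right and rows downward; lengths in m; the calibration is good to about 2 mm. A picture is of the moment at which its call begins. There is no depth.
- r.sign_off(): hands the job in; it is judged then, once.
The state is a dict: "t": time; "joint_positions": joint angles; "qvel": joint speeds; "joint_efforts": joint torques, N m; "tcp_pos": TCP position; "eef_rot": TCP orientation; "wrist_force": force on the tool from outside, world axes, zero at the start; "moment": the same for the moment, N m; "opening": finger opening in m; "grasp_force": force on a finger pad.
Only numpy, scipy, OpenCV 4.12 (cv2) and the standard library are available. Lean on these libraries where they do the work, as an engineer would, in place of code of your own. Each camera call takes 0.05 s, during which the arm holds its last target. There are 200 camera calls.

### The job

On the building board two plywood fuselage formers face each other across a gap. Of the three wooden spacers, find the one that just fits the gap (the thickest that still goes in freely; try them from thin to thick if the eye cannot tell) and leave it standing upright in the gap, fully down on the board and about midway along the formers. The other two must end up away from the formers, off the board.

Things in the scene. Friction and masses are not known exactly. Their poses are not given: they have to be found in the camera images.
- jig: Building board, fixed, 150 mm (x) by 190 mm (y -70 to +120), 12 mm thick, with a fixed plywood former: an upright windowed frame 90 mm long (x), 8 mm thick; inner face plumb to 35 mm above the board, then a lip leaning 30 degrees outward to 49 mm, as lead-in. Origin: at table height right below the middle of that inner face; x along the gap, y across it to the other former, z up.
- fence: Second former, same shape and lip, facing the first, fixed on the same board at one of three places: the gap between the inner faces is 25, 37 or 49 mm, 5 mm more than the 20, 32 or 44 mm spacer. Origin: at table height right below the middle of its inner face, axes parallel to the board's: the level distance between the two origins is the gap.
- spacer_thin: The thinnest wooden spacer, loose, standing upright on the table: a plywood foot block 70 mm long, 20 mm thick and 50 mm high, with a plywood grip tab 50 mm long, 20 mm thick and 45 mm high centred on top of it (95 mm in all); foot and tab are equally thick. It weighs roughly 80 g. Origin: centre of the underside; x along its length, y through its thickness, z up.
- spacer_mid: The middle wooden spacer, loose, standing upright on the table: a plywood foot block 70 mm long, 32 mm thick and 50 mm high, with a plywood grip tab 50 mm long, 20 mm thick and 45 mm high centred on top of it (95 mm in all); the foot is thicker than the tab. It weighs roughly 110 g. Origin: centre of the underside; x along its length, y through its thickness, z up.
- spacer_thick: The thickest wooden spacer, loose, standing upright on the table: a plywood foot block 70 mm long, 44 mm thick and 50 mm high, with a plywood grip tab 50 mm long, 20 mm thick and 45 mm high centred on top of it (95 mm in all); the foot is thicker than the tab. It weighs roughly 140 g. Origin: centre of the underside; x along its length, y through its thickness, z up.
Things that resemble listed ones, but are neither listed nor needed, are in the scene too. What is shaped like the spacer_mid but blue, purple or turquoise is not meant.

How it is judged:
By the outcome, as a careful person would: the job done as asked, in the order asked, and still so for the second after the job is handed in, with the robot touching nothing.
It also fails if it takes over 64 s, if anything falls off the work surface, if the arm or the gripper's body presses on something with over 40 N, if the wrist force passes 120 N, or if a joint passes its speed limit or range.

## Working session

There is one attempt and no reset: what is moved stays moved. The work goes in short steps, Python scripts to look and compute and a tool call to move; the robot and the scene stay as the last step left them, time stands still between calls to the robot, and variables do not carry over. Pictures are saved under pics/ and viewed, at most 10 in all, crops included, and the job is handed in when it is done.

Besides the shell and the picture viewer there is one more tool, called after "Call:" as a command line: name --argument value ..., lists and objects as JSON in quotes. jog_arm: Moves the arm, as the interface text tells. Its arguments: {"type":"object","properties":{"deltas":{"type":"array"},"newtons":{"type":"number"}},"required":["deltas"]}

```bash
mkdir -p pics; ls
python3 - <<'E'
from workcell import r
import cv2,pickle,numpy as np
d={}
for n in("scene","top"):
    d[n]=r.get_image(n); cv2.imwrite(f"pics/{n}0.png",d[n]["pixels"])
    print(n,d[n]["K"],d[n]["dist"],np.round(d[n]["extrinsics"],3))
pickle.dump(d,open("d0.pkl","wb"))
s=r.read_state();print(s)
E
```

```text
pics
scene [[468.80954873   0.         281.61001474]
 [  0.         468.80954873 205.99648582]
 [  0.           0.           1.        ]] [-0.02248167  0.          0.          0.          0.        ] [[ 0.733  0.497 -0.464  0.99 ]
 [ 0.68  -0.529  0.508 -0.62 ]
 [ 0.007 -0.688 -0.726  0.764]
 [ 0.     0.     0.     1.   ]]
top [[448.43405204   0.         280.53846319]
 [  0.         448.43405204 208.89128186]
 [  0.           0.           1.        ]] [-0.06497027  0.          0.          0.          0.        ] [[ 0.01  -0.998  0.061  0.486]
 [-1.    -0.009  0.015 -0.123]
 [-0.014 -0.061 -0.998  1.026]
 [ 0.     0.     0.     1.   ]]
{'t': 0.1, 'joint_positions': array([-1.32036779e+00,  3.53584254e-01,  1.63407061e+00, -1.21618375e-06,
        1.15521716e+00, -2.36296674e-03]), 'qvel': array([-1.00042828e-03, -6.44780588e-04, -9.28862935e-04,  1.03769682e-03,
        4.38462486e-05, -1.57411550e-03]), 'joint_efforts': array([ 4.03246977e-04, -6.06358194e+01, -3.42818999e+01,  9.60953889e-05,
        3.93227252e-03, -6.80034162e-06]), 'tcp_pos': array([ 0.15622733, -0.60469263,  0.22132878]), 'eef_rot': array([ 9.92022452e-01,  1.26059693e-01, -7.96905977e-05, -6.34702477e-04]), 'wrist_force': array([-0.36457553,  0.15766939,  0.17465685]), 'moment': array([ 0.02443992,  0.03294759, -0.03816478]), 'grasp_force': 0.0, 'opening': 0.0853467363242895}
```

View pics/scene0.png

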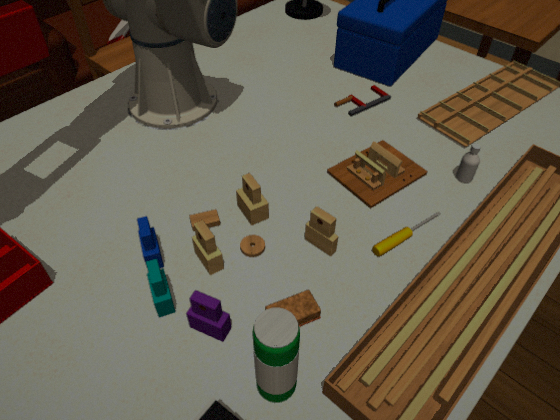

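View pics/top0.png

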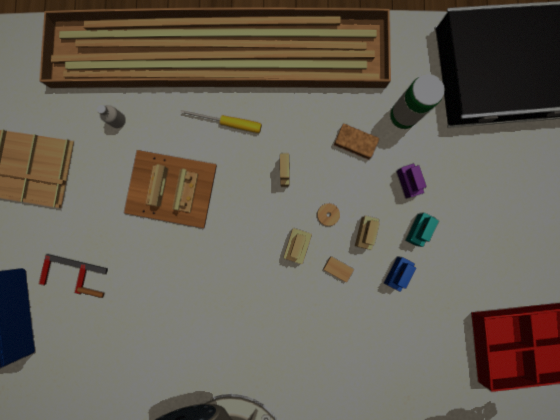

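```bash
cat > h.py <<'E'
import numpy as np,cv2,pickle
def ray(im,uv,z):
    """pixels -> world points on plane z"""
    p=cv2.undistortPoints(np.float64(uv).reshape(-1,1,2),im["K"],np.float64(im["dist"])).reshape(-1,2)
    E=np.asarray(im["extrinsics"]); d=np.c_[p,np.ones(len(p))]@E[:3,:3].T; o=E[:3,3]
    return o+d*((z-o[2])/d[:,2])[:,None]
def proj(im,P):
    Ei=np.linalg.inv(im["extrinsics"])
    return cv2.projectPoints(np.float64(P).reshape(-1,1,3),cv2.Rodrigues(Ei[:3,:3])[0],Ei[:3,3],im["K"],np.float64(im["dist"]))[0].reshape(-1,2)
E
python3 - <<'E'
import pickle,cv2,numpy as np
d=pickle.load(open("d0.pkl","rb"))
t=d["top"]["pixels"];s=d["scene"]["pixels"]
def c(i,x,y,w,h,f):return cv2.resize(i[y:y+h,x:x+w],(w*f,h*f),interpolation=cv2.INTER_CUBIC)
o=np.zeros((600,800,3),np.uint8)
o[:300,:400]=c(t,120,147,100,75,4)[:300]
o[:300,400:]=c(s,325,135,100,75,4)
o[300:,:400]=c(t,265,148,133,100,3)[:300,:400] if 0 else cv2.resize(t[150:270,265:425],(400,300),interpolation=cv2.INTER_CUBIC)
o[300:,400:]=cv2.resize(s[170:278,190:334+10],(400,300),interpolation=cv2.INTER_CUBIC)
cv2.imwrite("pics/crop1.png",o)
E
```

```text
(no output)
```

View pics/crop1.png

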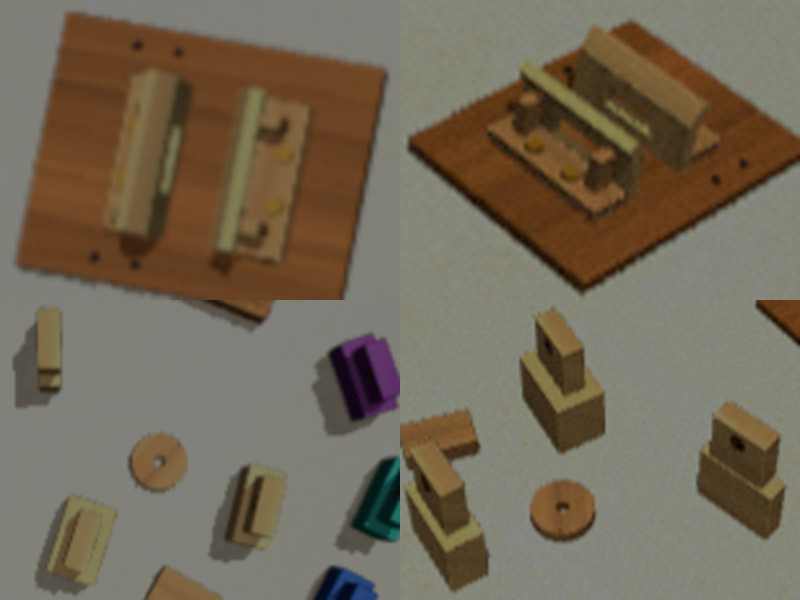

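Top view wooden candidates: thin (285,170), thick (298,246) and mid (368,232). The purple (412,181), teal (423,229) and blue (401,274) ones are lookalikes and not meant. The board is at (171,189), and its gap looks like about 37 mm.

Run:
```python
import pickle,cv2,numpy as np
from h import *
d=pickle.load(open("d0.pkl","rb")); T=d["top"];S=d["scene"]
hsv=cv2.cvtColor(T["pixels"],cv2.COLOR_BGR2HSV)
# board
m=(cv2.inRange(hsv,(0,70,40),(22,255,255)))[140:235,115:225]
m=cv2.morphologyEx(m,cv2.MORPH_CLOSE,np.ones((9,9)))
c=max(cv2.findContours(m,0,2)[0],key=cv2.contourArea)+[115,140]
P=ray(T,c.reshape(-1,2),0.012)
b=cv2.minAreaRect(np.float32(P[:,:2]*1000)); print("board rect mm",b)
box=cv2.boxPoints(b); print(box)
# frame: long side = board y
e=[box[1]-box[0],box[2]-box[1]]; e=max(e,key=np.linalg.norm); ey=e/np.linalg.norm(e); ey=ey if ey[1]>0 else -ey
ex=np.array([ey[1],-ey[0]]); c0=np.array(b[0])
print("ey",ey,"ex",ex)
# brightness profile across, at plane z=.047 , averaged along ex
g=cv2.cvtColor(T["pixels"],cv2.COLOR_BGR2HSV)
for u0,u1 in((-30,-12),(12,30)):
    out=[]
    for v in np.arange(-60,62,2):
        pts=np.array([[*(c0+ex*u+ey*v)/1000,0.047] for u in np.arange(u0,u1,3)])
        q=np.float32(proj(T,pts)).reshape(-1,1,2)
        out.append((int(v),*[int(x) for x in cv2.remap(g,q,None,cv2.INTER_LINEAR)[:,0].mean(0)[1:]]))
    print(u0,out)
for n,q in dict(mid=[(258,470),(284,478),(272,540),(247,535)],thick=[(75,508),(99,514),(88,572),(63,567)],thin=[(38,309),(60,309),(61,372),(38,373)]).items():
    px=np.array([(265+x/2.5,150+(y-300)/2.5) for x,y in q]); W=ray(T,px,.095)
    l=(W[2]+W[3]-W[1]-W[0])/2; w=(W[1]-W[0])
    print(n,W.mean(0).round(4),"len",np.linalg.norm(l).round(3),"wid",np.linalg.norm(w).round(3),"ang",np.degrees(np.arctan2(l[1],l[0])).round(1),"scene px",proj(S,W.mean(0)).round(0))
```

```text
board rect mm ((592.612060546875, 146.4282989501953), (190.70162963867188, 150.26370239257812), 80.04557800292969)
[[502.12848  65.50057]
 [650.13007  39.52529]
 [683.09564 227.35602]
 [535.09406 253.3313 ]]
ey [0.17286468 0.98494554] ex [ 0.98494554 -0.17286468]
-30 [(-60, 133, 122), (-58, 140, 122), (-56, 146, 121), (-54, 150, 115), (-52, 151, 105), (-50, 145, 105), (-48, 137, 114), (-46, 133, 122), (-44, 132, 124), (-42, 130, 124), (-40, 126, 118), (-38, 115, 108), (-36, 101, 113), (-34, 93, 124), (-32, 92, 126), (-30, 95, 121), (-28, 107, 109), (-26, 123, 102), (-24, 139, 108), (-22, 158, 115), (-20, 168, 116), (-18, 169, 117), (-16, 169, 117), (-14, 168, 117), (-12, 168, 117), (-10, 169, 116), (-8, 168, 117), (-6, 167, 116), (-4, 169, 116), (-2, 169, 116), (0, 168, 114), (2, 162, 99), (4, 141, 80), (6, 121, 73), (8, 118, 72), (10, 121, 69), (12, 121, 75), (14, 118, 96), (16, 120, 106), (18, 120, 109), (20, 120, 112), (22, 120, 113), (24, 117, 117), (26, 110, 123), (28, 108, 126), (30, 116, 125), (32, 134, 124), (34, 141, 124), (36, 139, 124), (38, 148, 118), (40, 162, 116), (42,
[... 692 characters left out ...]
6, 77), (6, 115, 78), (8, 112, 80), (10, 118, 74), (12, 118, 79), (14, 117, 95), (16, 119, 106), (18, 120, 110), (20, 121, 112), (22, 120, 113), (24, 117, 117), (26, 110, 122), (28, 107, 125), (30, 117, 121), (32, 137, 119), (34, 144, 123), (36, 135, 123), (38, 143, 111), (40, 161, 103), (42, 171, 101), (44, 172, 102), (46, 172, 102), (48, 172, 101), (50, 170, 101), (52, 170, 101), (54, 172, 101), (56, 172, 101), (58, 172, 101), (60, 171, 101)]
mid [ 0.4962 -0.2974  0.095 ] len 0.054 wid 0.023 ang 169.7 scene px [[203. 229.]]
thick [ 0.4663 -0.1451  0.095 ] len 0.049 wid 0.02 ang 169.3 scene px [[250. 181.]]
thin [ 0.6324 -0.117   0.095 ] len 0.054 wid 0.018 ang -179.0 scene px [[321. 214.]]
```

The gap measures about 37–38 mm, with the jig face 70 mm from the board edge as specified, so the mid spacer at (368,232) is the one. The gap centre is at about (0.5915, 0.140) and its direction is −10°. The mid tab is at (0.496, −0.297), also at −10°.

Call:
jog_arm --deltas '[{"claw": 1,"dp": [0,0,0],"rot": [0,0,6.2]},{"claw": 1,"dp": [0,0,0],"rot": [0,0,6.2]},{"claw": 1,"dp": [0,0,0],"rot": [0,0,6.2]},{"claw": 1,"dp": [0,0,0],"rot": [0,0,6.2]},{"claw": 1,"dp": [23.3,-30.2,0],"rot": [0,0,0]},{"claw": 1,"dp": [23.3,-30.2,0],"rot": [0,0,0]},{"claw": 1,"dp": [23.3,-30.2,0],"rot": [0,0,0]},{"claw": 1,"dp": [23.3,-30.2,0],"rot": [0,0,0]}]' --newtons 40

```text
t: 0.77
tcp_pos: [0.2703, -0.5016, 0.2216]
eef_rot: [0.996, -0.09, -0.0, -0.0]
wrist_force: [0.7, -0.7, -0.3]
opening: 0.0853
grasp_force: 0.0
```

Call:
jog_arm --deltas '[{"claw": 1,"dp": [23.3,-30.2,0],"rot": [0,0,0]},{"claw": 1,"dp": [23.3,-30.2,0],"rot": [0,0,0]},{"claw": 1,"dp": [23.3,-30.2,0],"rot": [0,0,0]},{"claw": 1,"dp": [23.3,-30.2,0],"rot": [0,0,0]},{"claw": 1,"dp": [23.3,-30.2,0],"rot": [0,0,0]},{"claw": 1,"dp": [23.3,-30.2,0],"rot": [0,0,0]},{"claw": 1,"dp": [23.3,-30.2,0],"rot": [0,0,0]},{"claw": 1,"dp": [0,0,0],"rot": [0,0,0]}]'

```text
t: 1.43
tcp_pos: [0.472, -0.3201, 0.2218]
eef_rot: [0.996, -0.088, 0.001, -0.001]
wrist_force: [-0.4, -0.1, 0.6]
opening: 0.0851
grasp_force: 0.0
```

```bash
cat > rel.py <<'E'
import sys,numpy as np
from scipy.spatial.transform import Rotation as R
from workcell import r
s=r.read_state();M=R.from_quat(s["eef_rot"]).as_matrix()
x,y,z,a=map(float,sys.argv[1:5])
print("t",s["t"],"pos",s["tcp_pos"].round(4),"zaxis",M[:,2].round(3),"yaw",np.degrees(np.arctan2(M[1,0],M[0,0])).round(2),"open",round(s["opening"],4),"F",s["wrist_force"].round(1),"q6",s["joint_positions"][5].round(2))
d=M.T@(np.array([x,y,z])-s["tcp_pos"])*1000
print("dp mm",d.round(1),"rotz",np.round(np.degrees(np.arctan2(M[1,0],M[0,0]))-a,1))
E
python3 rel.py .4962 -.2974 .066 -10.3
```

```text
t 1.4333 pos [ 0.472  -0.3201  0.2218] zaxis [ 0.002  0.002 -1.   ] yaw -10.12 open 0.0851 F [-0.4 -0.1  0.6] q6 1.15
dp mm [ 19.6 -26.3 155.9] rotz 0.2
```

Call:
jog_arm --deltas '[{"claw": 1,"dp": [19.6,-26.3,10],"rot": [0,0,0]},{"claw": 1,"dp": [0,0,30],"rot": [0,0,0]},{"claw": 1,"dp": [0,0,30],"rot": [0,0,0]},{"claw": 1,"dp": [0,0,20],"rot": [0,0,0]},{"claw": 1,"dp": [0,0,0],"rot": [0,0,0]}]'

```text
t: 1.85
tcp_pos: [0.4892, -0.3001, 0.1276]
eef_rot: [0.996, -0.09, -0.003, -0.002]
wrist_force: [-0.5, 0.3, -0.3]
opening: 0.0857
grasp_force: 0.0
```

```bash
python3 rel.py .4962 -.2974 .068 -10.3
python3 - <<'E'
from workcell import r
import cv2,numpy as np
a=r.get_image("scene")["pixels"][150:290,130:290];b=r.get_image("top")["pixels"][160:300,300:460]
cv2.imwrite("pics/pre.png",cv2.resize(np.hstack([a,b]),(800,350),interpolation=cv2.INTER_CUBIC))
E
```

```text
t 1.85 pos [ 0.4892 -0.3001  0.1276] zaxis [-0.007  0.004 -1.   ] yaw -10.29 open 0.0857 F [-0.5  0.3 -0.3] q6 1.2
dp mm [ 6.8 -3.7 59.6] rotz 0.0
```

View pics/pre.png

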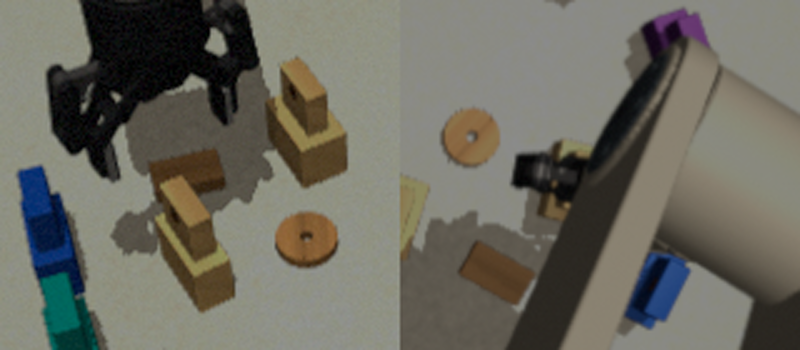

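The scene crop shows the mid tab top at about (187,199), against a predicted (182,197). The fingers straddle it from behind and above. I'll check the fingertip projection numerically.

Run:
```python
import pickle,numpy as np
from h import *
S=pickle.load(open("d0.pkl","rb"))["scene"]
p=np.array([.4892,-.3001,.1296]);y=np.array([-.179,-.984,0])
P=np.array([p+s*.0425*y for s in(-1,1)])
print((proj(S,P)-[130,150])*2.5)
# two-view tab corner check: scene crop tab top corners onto z=.095
q=np.array([(160,185),(187,178),(212,212),(188,222)])/2.5+[130,150]
W=ray(S,q,.095);print(W.round(4),W.mean(0))
```

```text
[[218.22611977 139.61572547]
 [116.49303459 190.8257077 ]]
[[ 0.4732 -0.3005  0.095 ]
 [ 0.4827 -0.2818  0.095 ]
 [ 0.522  -0.2912  0.095 ]
 [ 0.5163 -0.3097  0.095 ]] [ 0.49858078 -0.2958117   0.095     ]
```

Call:
jog_arm --deltas '[{"claw": 1,"dp": [8,-4.5,0],"rot": [0,0.2,0]},{"claw": 1,"dp": [0,0,20],"rot": [0,0,0]},{"claw": 1,"dp": [0,0,20],"rot": [0,0,0]},{"claw": 1,"dp": [0,0,18],"rot": [0,0,0]},{"claw": 1,"dp": [0,0,0],"rot": [0,0,0]},{"claw": 1,"dp": [0,0,0],"rot": [0,0,0]}]'

```text
t: 2.45
tcp_pos: [0.5016, -0.2991, 0.0749]
eef_rot: [0.996, -0.09, 0.002, 0.0]
wrist_force: [0.2, 0.4, -0.1]
opening: 0.0854
grasp_force: 0.0
```

```bash
python3 rel.py .4975 -.297 .068 -10.3
```

```text
t 2.45 pos [ 0.5016 -0.2991  0.0749] zaxis [ 0.004 -0.001 -1.   ] yaw -10.32 open 0.0854 F [ 0.2  0.4 -0.1] q6 1.21
dp mm [-4.4 -1.4  6.9] rotz -0.0
```

Call:
jog_arm --deltas '[{"claw": 1,"dp": [-4,-1,5],"rot": [0,0,0]},{"claw": 0,"dp": [0,0,0],"rot": [0,0,0]},{"claw": 0,"dp": [0,0,0],"rot": [0,0,0]},{"claw": 0,"dp": [0,0,0],"rot": [0,0,0]},{"claw": 0,"dp": [0,0,0],"rot": [0,0,0]},{"claw": 0,"dp": [0,0,0],"rot": [0,0,0]},{"claw": 0,"dp": [0,0,0],"rot": [0,0,0]},{"claw": 0,"dp": [0,0,0],"rot": [0,0,0]}]' --newtons 50

```text
t: 3.12
tcp_pos: [0.4973, -0.2974, 0.0694]
eef_rot: [0.996, -0.09, 0.002, 0.0]
wrist_force: [-0.2, -0.8, 6.0]
opening: 0.0189
grasp_force: 49.3
```

```bash
python3 rel.py .5915 .140 .23 -9.95;python3 -c "
from workcell import r;s=r.read_state();print(s['grasp_force'])"
```

```text
t 3.1167 pos [ 0.4973 -0.2974  0.0694] zaxis [ 0.004 -0.001 -1.   ] yaw -10.32 open 0.0189 F [-0.2 -0.8  6. ] q6 1.21
dp mm [  15.  -447.2 -160.7] rotz -0.4
49.294758439064026
```

Call:
jog_arm --deltas '[{"claw": 0,"dp": [0,0,-15],"rot": [0,0,0]},{"claw": 0,"dp": [0,0,-30],"rot": [0,0,0]},{"claw": 0,"dp": [0,0,-35],"rot": [0,0,0]},{"claw": 0,"dp": [0,0,-35],"rot": [0,0,0]},{"claw": 0,"dp": [0,0,-30],"rot": [0,0,0]},{"claw": 0,"dp": [0,0,-15],"rot": [0,0,0]},{"claw": 0,"dp": [0,-10,0],"rot": [0,0,0]},{"claw": 0,"dp": [0,-20,0],"rot": [0,0,0]}]'

```text
t: 3.78
tcp_pos: [0.5021, -0.2684, 0.2293]
eef_rot: [0.996, -0.091, 0.003, 0.001]
wrist_force: [-0.4, 1.2, -1.7]
opening: 0.0186
grasp_force: 49.2
```

Call:
jog_arm --deltas '[{"claw": 0,"dp": [2,-30,0],"rot": [0,0,0]},{"claw": 0,"dp": [2,-35,0],"rot": [0,0,0]},{"claw": 0,"dp": [2,-35,0],"rot": [0,0,0]},{"claw": 0,"dp": [2,-35,0],"rot": [0,0,0]},{"claw": 0,"dp": [2,-35,0],"rot": [0,0,0]},{"claw": 0,"dp": [2,-35,0],"rot": [0,0,0]},{"claw": 0,"dp": [2,-35,0],"rot": [0,0,0]},{"claw": 0,"dp": [1,-35,0],"rot": [0,0,0]}]'

```text
t: 4.45
tcp_pos: [0.5651, 0.0026, 0.2273]
eef_rot: [0.996, -0.09, 0.001, 0.0]
wrist_force: [0.7, -0.3, -1.2]
opening: 0.0184
grasp_force: 49.2
```

```bash
python3 rel.py .5915 .140 .23 -9.95
```

```text
t 4.45 pos [0.5651 0.0026 0.2273] zaxis [ 0.001 -0.    -1.   ] yaw -10.31 open 0.0184 F [ 0.7 -0.3 -1.2] q6 1.75
dp mm [   1.4 -139.9   -2.8] rotz -0.4
```

Call:
jog_arm --deltas '[{"claw": 0,"dp": [0,-35,0],"rot": [0,0,-0.4]},{"claw": 0,"dp": [0,-35,0],"rot": [0,0,0]},{"claw": 0,"dp": [1,-35,0],"rot": [0,0,0]},{"claw": 0,"dp": [0,-23,0],"rot": [0,0,0]},{"claw": 0,"dp": [0,-12,0],"rot": [0,0,0]},{"claw": 0,"dp": [0,0,30],"rot": [0,0,0]},{"claw": 0,"dp": [0,0,30],"rot": [0,0,0]},{"claw": 0,"dp": [0,0,0],"rot": [0,0,0]}]'

```text
t: 5.12
tcp_pos: [0.5869, 0.1373, 0.1625]
eef_rot: [0.996, -0.086, -0.003, 0.002]
wrist_force: [-2.2, 0.3, -1.5]
opening: 0.019
grasp_force: 49.3
```

```bash
python3 rel.py .5915 .140 .16 -9.95
python3 - <<'E'
from workcell import r
import cv2,numpy as np,pickle
d={n:r.get_image(n) for n in("scene","top")};pickle.dump(d,open("d1.pkl","wb"))
a=d["scene"]["pixels"][80:220,300:460];b=d["top"]["pixels"][130:270,110:270]
cv2.imwrite("pics/over.png",cv2.resize(np.hstack([a,b]),(800,350),interpolation=cv2.INTER_CUBIC))
E
```

```text
t 5.1167 pos [0.5869 0.1373 0.1625] zaxis [-0.007 -0.003 -1.   ] yaw -9.88 open 0.019 F [-2.2  0.3 -1.5] q6 1.97
dp mm [ 4.1 -3.5  2.5] rotz 0.1
```

View pics/over.png

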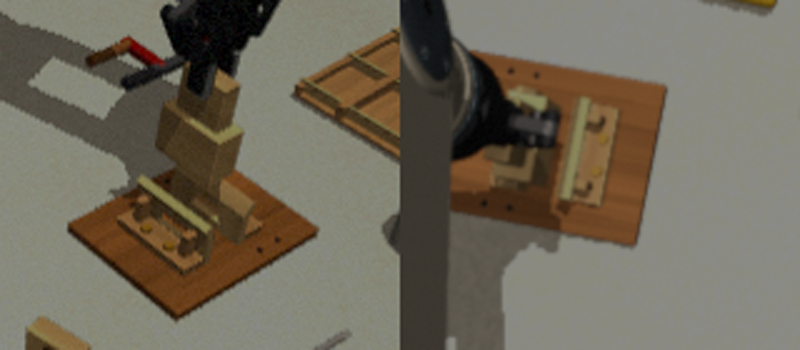

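The spacer hangs upright over the gap: the scene crop has its foot at (200,150), above the formers at (185,215). I'm centring it, then lowering in small steps and watching the force.

Call:
jog_arm --deltas '[{"claw": 0,"dp": [4,-3,0],"rot": [0.1,0.3,0]},{"claw": 0,"dp": [0,0,0],"rot": [0,0,0]},{"claw": 0,"dp": [0,0,0],"rot": [0,0,0]}]'

```text
t: 5.47
tcp_pos: [0.5971, 0.1403, 0.1707]
eef_rot: [0.996, -0.087, 0.006, -0.001]
wrist_force: [-0.3, -0.4, -0.9]
opening: 0.0188
grasp_force: 49.3
```

```bash
python3 rel.py .5915 .140 .125 -9.95
```

```text
t 5.4667 pos [0.5971 0.1403 0.1707] zaxis [ 0.012  0.001 -1.   ] yaw -9.94 open 0.0188 F [-0.3 -0.4 -0.9] q6 1.97
dp mm [-6.   1.4 45.7] rotz 0.0
```

Call:
jog_arm --deltas '[{"claw": 0,"dp": [-5.5,1,0],"rot": [0,-0.7,0]},{"claw": 0,"dp": [0,0,15],"rot": [0,0,0]},{"claw": 0,"dp": [0,0,15],"rot": [0,0,0]},{"claw": 0,"dp": [0,0,10],"rot": [0,0,0]},{"claw": 0,"dp": [0,0,0],"rot": [0,0,0]},{"claw": 0,"dp": [0,0,0],"rot": [0,0,0]},{"claw": 0,"dp": [0,0,0],"rot": [0,0,0]}]'

```text
t: 6.05
tcp_pos: [0.5907, 0.1404, 0.1298]
eef_rot: [0.996, -0.086, -0.001, -0.001]
wrist_force: [0.7, -0.4, 0.0]
opening: 0.0191
grasp_force: 49.3
```

```bash
python3 rel.py .5915 .140 .082 -9.95
python3 - <<'E'
from workcell import r
import cv2,numpy as np,pickle
d={n:r.get_image(n) for n in("scene","top")}
a=d["scene"]["pixels"][115:215,320:430];b=d["top"]["pixels"][140:240,120:230]
cv2.imwrite("pics/lip.png",cv2.resize(np.hstack([a,b]),(800,364),interpolation=cv2.INTER_CUBIC))
E
```

```text
t 6.05 pos [0.5907 0.1404 0.1298] zaxis [-0.002  0.003 -1.   ] yaw -9.92 open 0.0191 F [ 0.7 -0.4  0. ] q6 1.97
dp mm [ 1.   0.3 47.8] rotz 0.0
```

View pics/lip.png

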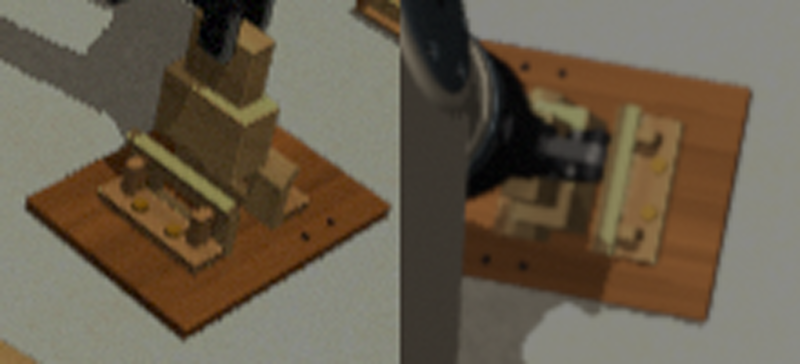

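The spacer sits over the gap with its bottom at lip height. In the scene crop its foot is at (220,130), between the formers at (185,185) and (280,185). Force is still about zero, so I'm lowering further.

Call:
jog_arm --deltas '[{"claw": 0,"dp": [0.5,0,6],"rot": [0,0,0]},{"claw": 0,"dp": [0,0,6],"rot": [0,0,0]},{"claw": 0,"dp": [0,0,4],"rot": [0,0,0]},{"claw": 0,"dp": [0,0,0],"rot": [0,0,0]},{"claw": 0,"dp": [0,0,0],"rot": [0,0,0]}]'

```text
t: 6.57
tcp_pos: [0.5903, 0.1401, 0.1124]
eef_rot: [0.996, -0.086, -0.002, -0.001]
wrist_force: [-0.0, -0.6, -1.4]
opening: 0.0184
grasp_force: 49.3
```

```bash
python3 rel.py .5915 .140 .082 -9.95
```

```text
t 6.5667 pos [0.5903 0.1401 0.1124] zaxis [-0.004  0.002 -1.   ] yaw -9.91 open 0.0184 F [-0.  -0.6 -1.4] q6 1.97
dp mm [ 1.4 -0.  30.4] rotz 0.0
```

Call:
jog_arm --deltas '[{"claw": 0,"dp": [0,0,5],"rot": [0,0,0]},{"claw": 0,"dp": [0,0,5],"rot": [0,0,0]},{"claw": 0,"dp": [0,0,5],"rot": [0,0,0]},{"claw": 0,"dp": [0,0,5],"rot": [0,0,0]},{"claw": 0,"dp": [0,0,0],"rot": [0,0,0]},{"claw": 0,"dp": [0,0,0],"rot": [0,0,0]}]'

```text
t: 7.07
tcp_pos: [0.5902, 0.1402, 0.0924]
eef_rot: [0.996, -0.086, -0.002, -0.001]
wrist_force: [-0.0, -0.8, 0.1]
opening: 0.0188
grasp_force: 49.3
```

```bash
python3 rel.py .5915 .140 .082 -9.95
```

```text
t 7.0667 pos [0.5902 0.1402 0.0924] zaxis [-0.004  0.002 -1.   ] yaw -9.92 open 0.0188 F [-0.  -0.8  0.1] q6 1.97
dp mm [ 1.3 -0.  10.4] rotz 0.0
```

Call:
jog_arm --deltas '[{"claw": 0,"dp": [0,0,4],"rot": [0,0,0]},{"claw": 0,"dp": [0,0,4],"rot": [0,0,0]},{"claw": 0,"dp": [0,0,2],"rot": [0,0,0]},{"claw": 0,"dp": [0,0,0],"rot": [0,0,0]},{"claw": 0,"dp": [0,0,0],"rot": [0,0,0]}]'

```text
t: 7.48
tcp_pos: [0.5904, 0.1403, 0.0828]
eef_rot: [0.996, -0.086, -0.002, -0.001]
wrist_force: [-1.1, 0.1, -1.8]
opening: 0.0187
grasp_force: 49.3
```

```bash
python3 rel.py .5915 .140 .0814 -9.95
```

```text
t 7.4833 pos [0.5904 0.1403 0.0828] zaxis [-0.003  0.002 -1.   ] yaw -9.92 open 0.0187 F [-1.1  0.1 -1.8] q6 1.97
dp mm [1.1 0.1 1.4] rotz 0.0
```

Call:
jog_arm --deltas '[{"claw": 0,"dp": [0,0,1.2],"rot": [0,0,0]},{"claw": 0,"dp": [0,0,0],"rot": [0,0,0]},{"claw": 0,"dp": [0,0,0],"rot": [0,0,0]}]'

```text
t: 7.73
tcp_pos: [0.5906, 0.1403, 0.0819]
eef_rot: [0.996, -0.086, -0.002, -0.001]
wrist_force: [-0.3, -0.2, -1.6]
opening: 0.0189
grasp_force: 49.3
```

Call:
jog_arm --deltas '[{"claw": 0.6,"dp": [0,0,0],"rot": [0,0,0]},{"claw": 0.6,"dp": [0,0,0],"rot": [0,0,0]},{"claw": 0.6,"dp": [0,0,0],"rot": [0,0,0]},{"claw": 0.6,"dp": [0,0,0],"rot": [0,0,0]},{"claw": 0.6,"dp": [0,0,0],"rot": [0,0,0]},{"claw": 0.6,"dp": [0,0,0],"rot": [0,0,0]}]'

```text
t: 8.23
tcp_pos: [0.5906, 0.1403, 0.0818]
eef_rot: [0.996, -0.086, -0.002, -0.001]
wrist_force: [0.9, 0.7, -0.3]
opening: 0.0513
grasp_force: 0.0
```

Call:
jog_arm --deltas '[{"claw": 0.6,"dp": [0,0,-10],"rot": [0,0,0]},{"claw": 0.6,"dp": [0,0,-20],"rot": [0,0,0]},{"claw": 0.6,"dp": [0,0,-30],"rot": [0,0,0]},{"claw": 0.6,"dp": [0,0,-35],"rot": [0,0,0]},{"claw": 0.6,"dp": [0,0,-35],"rot": [0,0,0]},{"claw": 0.6,"dp": [0,35,0],"rot": [0,0,0]},{"claw": 0.6,"dp": [0,35,0],"rot": [0,0,0]},{"claw": 0.6,"dp": [0,35,0],"rot": [0,0,0]}]'

```text
t: 8.9
tcp_pos: [0.573, 0.0359, 0.2134]
eef_rot: [0.996, -0.086, -0.0, -0.001]
wrist_force: [1.0, -0.3, -0.3]
opening: 0.0513
grasp_force: 0.0
```

Call:
jog_arm --deltas '[{"claw": 0.6,"dp": [-10,35,0],"rot": [0,0,0]},{"claw": 0.6,"dp": [-10,35,0],"rot": [0,0,0]},{"claw": 0.6,"dp": [-10,35,0],"rot": [0,0,0]},{"claw": 0.6,"dp": [-10,35,0],"rot": [0,0,0]},{"claw": 0.6,"dp": [0,35,0],"rot": [0,0,0]},{"claw": 0.6,"dp": [0,20,0],"rot": [0,0,0]},{"claw": 0.6,"dp": [0,0,0],"rot": [0,0,0]}]'

```text
t: 9.48
tcp_pos: [0.4992, -0.152, 0.2124]
eef_rot: [0.996, -0.088, -0.001, -0.0]
wrist_force: [0.1, -0.2, 0.2]
opening: 0.0509
grasp_force: 0.0
```

Run:
```python
from workcell import r
import cv2,numpy as np,pickle
from h import *
d={n:r.get_image(n) for n in("scene","top")}
print(proj(d["scene"],[.5915,.14,.107]),proj(d["top"],[.5915,.14,.107]))
a=d["scene"]["pixels"][115:215,320:430];b=d["top"]["pixels"][140:240,120:230]
cv2.imwrite("pics/end.png",cv2.resize(np.hstack([a,b]),(800,364),interpolation=cv2.INTER_CUBIC))
```

```text
[[380.01444802 139.76533947]] [[160.74195264 184.14931819]]
```

View pics/end.png

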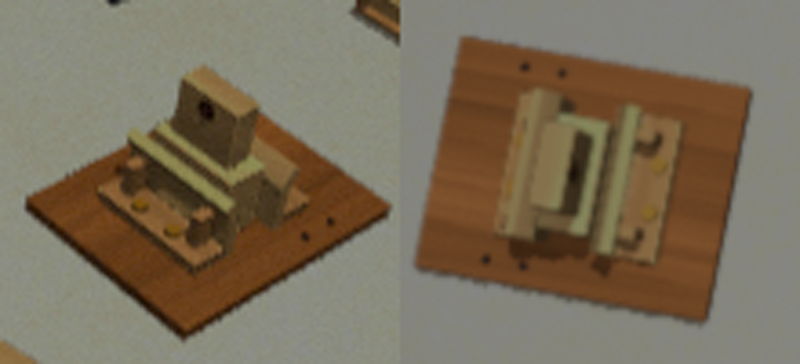

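The spacer stands upright and fully down, centred between the formers: its tab top in the scene view is at (382,140), against a predicted (380,140). It is about midway along the formers.

```bash
python3 -c "
from workcell import r;print(r.sign_off())"
```

```text
the job is handed in; nothing more can be done
None
```

I measured the gap as about 37 mm and stood the 32 mm mid spacer upright in it, fully down and about midway along the formers; I never touched the other two, which stayed off the board, and I handed the job in at about 10 s.

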